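Slide the sample tray onto the middle rails of the drying rack

TASK

Take the sample tray lying on the bench by its upright handle and slide it onto the empty middle pair of rails of the drying rack, sheet end first. Push it in gently until the sliding back stop behind that pair has been pushed fully home, without forcing it, then let go and leave the tray lying flat there. Leave the loaded tray below and the glassware alone.

Things in the scene. Friction and masses are not known exactly. Their poses are not given: they have to be found in the camera images.
- tray_grip (a point): Grip point of the loose aluminium tray (0.19-0.3 kg): centre of its upright handle plate, 10 mm thick (along x), 60 wide (y), top 19 mm above this point. Tray underside 36 mm below it. Tray axes: x from handle to leading edge, z up. A tongue 40 mm wide joins handle and sheet; the sheet, 160 x 160 x 4 mm, reaches from x = 60 to 220 mm.
- tray_edge (a point): Middle of the tray's leading edge, at the underside: x 220 mm ahead of the handle's centre and 36 mm below tray_grip; tray axes. Four dishes fixed on the sheet stand 13 mm above the underside, at most 61 mm from the middle line.
- tray: The same tray; origin at its underside, straight below tray_grip; z up. The sheet end is much heavier than the handle, so the held tray may sag slightly.
- rails: 3 pairs of fixed steel channel rails, 190 mm long, clamp height varies. Origin: mouth plane, midway left-right, at the bearing level of the MIDDLE pair; x points level into the rack, z up. Other pairs 55 mm above (empty) and below (loaded). Groove 10 mm high, 166 mm wide; ledges reach in to 71 mm off middle. Mouth flared 15 mm forward, 6 mm outward. Tray may load rails and stop with 25 N at most.
- stop (a joint): Back stop, 50 mm wide, behind the middle pair, met by the tray's edge. 0 = forward, as found; 0.012 m = fully home. Slides along rails' x with about 5 N friction, stays where left, then rigid; its rubber face gives 1 mm per 5 N. Its bar's depth varies, unreported: fully home, the tray's edge is 128 to 158 mm inside the mouth plane (first touch 12 mm earlier). Feel for the end; reading noise 1.5 mm.
- parked: The loaded tray on the lowest pair: a like sheet without handle, with four steel dishes, 26 mm high over all. Leave it alone. Origin: middle of its front edge, underside.
- rack: The rack's fixed aluminium frame, open at front and top: base 210 x 240 mm, four posts 12 mm square, 100 mm left and right of the middle, rim at 280 mm height at the sides and back. Origin on the table under the middle of the mouth; x points into the rack.
- flask: Conical glass flask, 72 mm across, 110 mm tall, a bystander. Origin under its centre.
- beaker: Clear beaker, 68 mm across, 85 mm tall, a bystander. Origin under its centre.
- bottle: Amber bottle, 56 mm across, 130 mm tall, a bystander. Origin under its centre.

How it is judged (in metres and radians):
On the way, in this order (a step that is already met when the one before it is completed fails the run):
1. the tray's leading edge has entered the middle pair of rails (x of tray_edge in the frame of rails above 0.02 m and z of tray_edge in the frame of rails between -0.006 and 0.01 m and y of tray_edge in the frame of rails between -0.008 and 0.008 m), for 0.1 s.
2. the tray, in the middle rails, has pushed the back stop fully home (x of tray_edge in the frame of rails above 0.122 m and value of joint stop above 0.0105 m and z of tray_edge in the frame of rails between -0.006 and 0.01 m and y of tray_edge in the frame of rails between -0.008 and 0.008 m), for 0.1 s.
At the end, for the whole second after the job is handed in: The released tray rests in the middle rails: leading edge over 122 mm inside the mouth, within 8 mm of the middle line, underside -6 to +10 mm from bearing level, flat and in line to 0.06 rad, at rest (under 0.02 m/s); the back stop is pushed in by over 10.5 of its 12 mm (all of step 2 and angle between tray's own z axis and vertical below 0.06 rad and angle between the x axis of tray and the x axis of rails, either way round below 0.06 rad and linear speed of tray below 0.02 m/s); the robot touches nothing.
It fails at once if the tray presses on the rails or the back stop with more than 25 N (contact force between tray and rails above 25 N).
It fails at once if the loaded tray below is shifted by more than 15 mm (distance of parked from where it was at the start of the episode above 0.015 m).
It fails at once if a piece of glassware is shifted by more than 30 mm (distance of any of flask, beaker, bottle from where it was at the start of the episode above 0.03 m).
It also fails if it takes over 45 s, if anything falls off the work surface, if the arm or the gripper's body presses on something with over 40 N, if the wrist force passes 120 N, or if a joint passes its speed limit or range.

ROBOT

A 6-joint arm with a two-finger parallel gripper is mounted at the origin on the work surface. World frame = base frame: x ahead of the robot, y to its left, z up, the work surface at z = 0. Lengths are in mm, angles in rad, forces in N, time in s.
With the tool pointing down it reaches from about 400 to 925 mm from the base axis. Payload 12.5 kg.
Tool frame: the origin (TCP) lies midway between the tips of the shut fingers; the grasp point (between the pads) lies 19 mm behind it (env.grip_depth is the distance from the TCP to the grasp point, in mm); z points along the fingers, y is the line along which they close (so a half turn about z gives the same grasp; the last joint's range is limited). The gripper opens to 95 mm and grips with 3 to 60 N. Pads are 20 mm wide; open, the fingers measure 119 mm over their backs; the gripper's body (75 mm by 180 mm) begins 59 mm behind the grasp point.
Start: joints at [1.224, 0.491, 1.559, -0, 1.092, -0.106], TCP at [149.031, 606.99, 214.661] pointing down, gripper open.
Joint ranges: [-3.1, 3.1], [-0.84, 2.19], [0.05, 2.79], [-1.13, 4.28], [0.06, 2.93], [-2.69, 2.69]. Speed limits (rad/s): [2.22, 2.22, 2.79, 3.14, 3.14, 3.14].

INTERFACE

Orientations are given as [roll, pitch, yaw] about the fixed x, y, z axes, in that order (R = Rz(yaw) Ry(pitch) Rx(roll)).
In Python, from cell import monitor, viewer, order, env gives the robot as it stands.
- The arm moves only by the tool move_arm, never from a script. Its argument "moves" is one flat list of numbers, 4 for each row, row after row: the shift along the tool's x, y, z normalised to -1 to 1, where 1 is 0.15 m, then the turn about the tool's z normalised to -1 to 1, where 1 is pi/2 rad. A call has 1 to 10 rows; each row shifts and turns the commanded pose from where the row before left it, along the tool's axes as they then stand; what a row does not reach is not made up. A row lasts 1/8 s, in which the tool goes at most 62.5 mm and 10.7 degrees, less where a joint would pass 70% of its speed; a pose out of reach is approached as far as the arm can. A call with a number of a shift or a turn outside -1 to 1 is refused whole. A call with a gripper value outside its range is refused whole. "claw" is the finger opening in mm, from 0 to 95.1, set as the call begins (left out, the last holds). The fingers move at their own pace and stop on an object; the grip force is fixed at half the most. Time passes only in rows, so rows that do not move let the fingers close. It gives the time, the measured TCP pose, the force, the opening and the grip force at its end, in the units of the state.
- monitor.state(): the state, without advancing time (a new reading comes with each control period).
- viewer.read_camera(name): name is "scene" or "side" or "wrist"; returns the picture (420x560x3 uint8, red, green, blue); there is no depth.
- viewer.camera_info(name): a dict with "K" (3x3 intrinsics, pixels), "camera_from_world" (4x4, takes a point from world to camera coordinates). Camera axes: x right, y down, z forward; pixel columns grow to the right and rows downward; lengths in mm; the calibration is good to about 2 mm. A picture is of the moment at which its call begins: read the wrist's pose just before it. camera_info takes no time and is no camera call; for the wrist camera it gives the pose at the moment of the call.
- order.job_done(): hands the job in; it is judged then, once.
The state is a dict: "t": time; "joints": joint angles; "qvel": joint speeds; "tau": joint torques, N m; "eef_pos": TCP position; "tcp_rot": TCP orientation; "ft_force": force on the tool from outside, world axes, zero at the start; "moment": the same for the moment, N m; "opening": opening from 0.0 (shut) to 1.0 (fully open); "grip_force": force on a finger pad.
Only numpy, scipy, OpenCV 4.12 (cv2) and the standard library are available. Lean on these libraries where they do the work, as an engineer would, in place of code of your own. Each camera call takes 0.05 s, during which the arm holds its last target. There are 200 camera calls.

## Working session

There is one attempt and no reset: what is moved stays moved. The work goes in short steps, Python scripts to look and compute and a tool call to move; the robot and the scene stay as the last step left them, time stands still between calls to the robot, and variables do not carry over. Pictures are saved under pics/ and viewed, at most 10 in all, crops included, and the job is handed in when it is done.

Besides the shell and the picture viewer there is one more tool, called after ">>>" by a JSON object that holds its "method" and its "body", one argument or row to a line. move_arm: Moves the arm, as the interface text tells. Scaled input: -1 to 1 covers 0.15 m each way for a shift and pi/2 rad each way for a turn. Its arguments: {"type":"object","properties":{"moves":{"type":"array"},"claw":{"type":"number"}},"required":["moves"]}

```bash
ls; mkdir -p pics; python3 - <<'E'
from cell import monitor, viewer, order, env
import cv2, numpy as np
s=monitor.state(); print(s)
ims=[]
for n in ["scene","side","wrist"]:
    i=viewer.camera_info(n); print(n,np.round(i["K"],1).tolist(),np.round(i["camera_from_world"],3).tolist())
    im=viewer.read_camera(n); cv2.imwrite(f"pics/{n}0.png",cv2.cvtColor(im,cv2.COLOR_RGB2BGR))
E
```

```text
pics
{'t': 0.0, 'joints': array([ 1.22440659e+00,  4.91542343e-01,  1.55946748e+00,  9.67154733e-06,
        1.09173144e+00, -1.05587980e-01]), 'qvel': array([-0.00080056, -0.00030379, -0.00021596, -0.00071925, -0.00054741,
       -0.00179521]), 'tau': array([-1.17532083e-03, -6.12655878e+01, -2.58166677e+01,  6.91979821e-02,
        4.84183151e-02, -1.49339239e-04]), 'eef_pos': array([148.9298863 , 606.72729284, 214.06624708]), 'tcp_rot': array([-3.14045134e+00, -1.29584265e-04,  2.90078636e+00]), 'ft_force': array([ 0.26109176, -0.43868383, -0.68493537]), 'moment': array([-0.09686354, -0.00121477, -0.00867985]), 'grip_force': 0.0, 'opening': 0.9982351739769023}
scene [[538.4, 0.0, 271.8], [0.0, 538.4, 215.2], [0.0, 0.0, 1.0]] [[0.252, 0.968, -0.005, -281.3], [0.644, -0.172, -0.745, -248.535], [-0.722, 0.185, -0.667, 1960.058], [0.0, 0.0, 0.0, 1.0]]
side [[392.2, 0.0, 278.2], [0.0, 392.2, 199.9], [0.0, 0.0, 1.0]] [[0.977, -0.215, -0.002, -485.996], [-0.161, -0.727, -0.667, 251.221], [0.142, 0.652, -0.745, 932.885], [0.0, 0.0, 0.0, 1.0]]
wrist [[361.7, 0.0, 282.2], [0.0, 361.7, 212.7], [0.0, 0.0, 1.0]] [[0.239, 0.971, -0.001, -626.174], [0.93, -0.229, 0.288, -32.491], [0.28, -0.07, -0.958, 392.505], [0.0, 0.0, 0.0, 1.0]]
```

View pics/scene0.png

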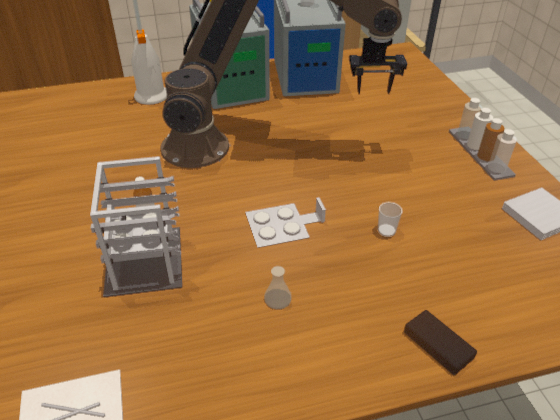

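View pics/side0.png

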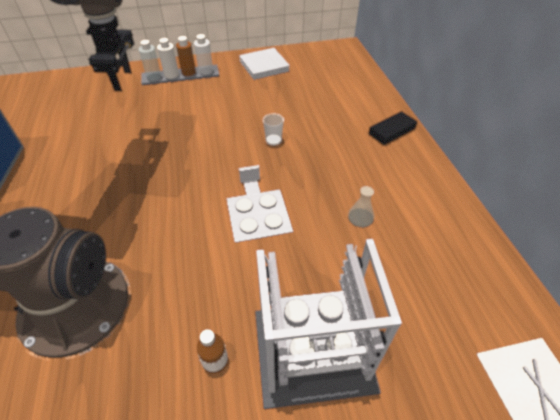

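Scene view: the tray is at about (277,224) with its handle at (320,210), and the rack is at about (140,225) with its mouth facing the tray. In the side view the tray is at (259,215), its handle at (250,174), and the rack mouth faces up the image. Next I'll enlarge both.

```bash
cat > h.py <<'E'
import numpy as np, cv2
from cell import monitor, viewer
def save(n,im): cv2.imwrite(f"pics/{n}.png",cv2.cvtColor(im,cv2.COLOR_RGB2BGR))
def crop(im,x0,y0,w,h,W=400,H=300,step=10):
    k=W/w; c=cv2.resize(im[y0:y0+h,x0:x0+w],(W,H),interpolation=cv2.INTER_CUBIC)
    for x in range(-(-x0//step)*step,x0+w,step):
        u=int((x-x0+.5)*k); cv2.line(c,(u,0),(u,6),(255,0,0),1); cv2.putText(c,str(x),(u-9,16),0,.33,(255,0,0),1)
    for y in range(-(-y0//step)*step,y0+h,step):
        v=int((y-y0+.5)*k); cv2.line(c,(0,v),(6,v),(255,0,0),1); cv2.putText(c,str(y),(8,v+3),0,.33,(255,0,0),1)
    return c
def P(info): return np.array(info["K"])@np.array(info["camera_from_world"])[:3]
def tri(Ps,uvs):
    A=[]
    for p,(u,v) in zip(Ps,uvs): A+= [u*p[2]-p[0],v*p[2]-p[1]]
    A=np.array(A); x=np.linalg.lstsq(A[:,:3],-A[:,3],rcond=None)[0]
    e=[np.linalg.norm((q:=p@np.append(x,1))[:2]/q[2]-uv) for p,uv in zip(Ps,uvs)]
    return x,max(e)
def onz(p,uv,z):
    A=np.array([uv[0]*p[2]-p[0],uv[1]*p[2]-p[1]]); return np.linalg.solve(A[:,:2],-(A[:,2]*z+A[:,3]))
def proj(p,X): q=p@np.append(X,1); return q[:2]/q[2]
E
python3 - <<'E'
from h import *
a=cv2.imread("pics/scene0.png")[:,:,::-1].copy();b=cv2.imread("pics/side0.png")[:,:,::-1].copy()
m=np.vstack([np.hstack([crop(a,80,145,120,90+60,400,500) if 0 else crop(a,75,150,200,150)[:, :],crop(b,240,235,200,150)]),np.hstack([crop(a,235,185,100,75),crop(b,210,155,120,90)])])
save("m1",m)
E
```

```text
(no output)
```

View pics/m1.png

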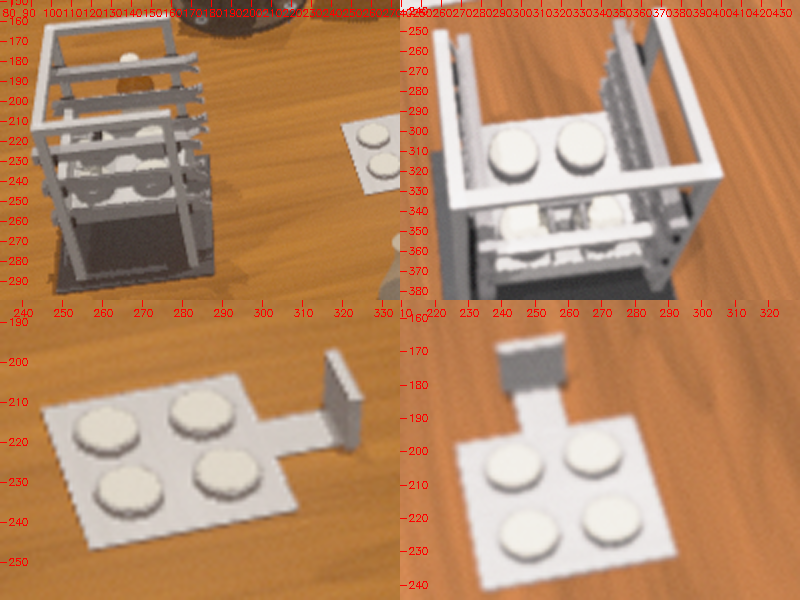

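```bash
python3 - <<'E'
from h import *
ps=P(viewer.camera_info("scene"));pd=P(viewer.camera_info("side"))
S=lambda u,v,k,x0,y0:(u/k+x0-.5,v/k+y0-.5)
pts={
'lead_-x?':((42,108),(83,290)),'lead_+x':((90,249),(277,254)),'hand-x':((237,74),(56,143)),'hand+x':((297,210),(232,116)),
'htop-x':((327,49),(97,44)),'htop+x':((361,99),(165,35))}
for n,(a,b) in pts.items():
    a=S(*a,4,235,185);b=S(*b,10/3,210,155); print(n,[np.round(v,1) for v in tri([ps,pd],[a,b])], onz(ps,a,4).round(1),onz(pd,b,4).round(1))
r={'bk+x':((32,128),(320,178)),'bk-x':((47,27),(55,208)),'fr+x':((172,114),(265,10)),'fr-x':((170,17),(38,32))}
for n,(a,b) in r.items():
    a=S(*a,2,75,150);b=S(*b,2,240,235); print(n,[np.round(v,1) for v in tri([ps,pd],[a,b])],onz(ps,a,280).round(1),onz(pd,b,280).round(1))
for a in [(213,274),(210,155),(57,293)]:
    print(onz(ps,S(*a,2,75,150),4).round(1))
for n,a in {'flask':(278,300),'beaker':(387,232)}.items(): print(n,onz(ps,a,0).round(0))
print('bottle',onz(pd,(214,362),0).round(0),'flask',onz(pd,(361,215),0).round(0),'beaker',onz(pd,(273,143),0).round(0))
E
```

```text
lead_-x? [array([399.2,  99.9,   4.3]), np.float64(0.0)] [398.9 100. ] [399.2 100. ]
lead_+x [array([560.3, 100.3,   4.7]), np.float64(0.2)] [559.8 100.2] [560.3 101.6]
hand-x [array([399.2, 259.8,   5.3]), np.float64(0.7)] [399.  259.2] [398.5 263.7]
hand+x [array([558.4, 259.6,   3.7]), np.float64(0.7)] [559.8 258.4] [557.9 262.1]
htop-x [array([449.4, 316.3,  60.6]), np.float64(1.4)] [388.  338.1] [452.9 381.9]
htop+x [array([510. , 322.3,  57.6]), np.float64(0.2)] [453.3 344.8] [518.3 380.2]
bk+x [array([ 621.4, -311.5,  280.6]), np.float64(1.2)] [ 619.9 -310.7] [ 622. -313.]
bk-x [array([ 416.4, -290.4,  278.3]), np.float64(0.6)] [ 418.4 -289.7] [ 416.6 -292. ]
fr+x [array([ 639.2, -149.8,  280.5]), np.float64(1.6)] [ 637.2 -148.5] [ 639.8 -152.6]
fr-x [array([ 433.6, -130.5,  277.2]), np.float64(0.4)] [ 438.  -130.7] [ 433.2 -131.6]
[ 654.3 -134.3]
[ 417.  -107.8]
[ 633.9 -340.1]
flask [764. 109.]
beaker [596. 494.]
bottle [ 311. -203.] flask [765. 117.] beaker [585. 481.]
```

The tray lies at about (479, 320) pointing along −y. The rack mouth is near (536, −130), with its axis yawed about −96°. I'll move the wrist camera over the mouth to measure the rails.

>>> {"method": "move_arm", "body": {
  "moves": [0,0,0,-0.082,-0.228,-0.275,-0.06,0,-0.228,-0.275,-0.06,0,-0.228,-0.275,-0.06,0,-0.228,-0.275,-0.06,0,-0.228,-0.275,-0.06,0,-0.228,-0.275,-0.06,0,-0.228,-0.275,-0.06,0]
}}

```text
t: 1.15
eef_pos: [355.3, 291.8, 278.0]
tcp_rot: [3.141, 0.0, 3.03]
ft_force: [0.5, 0.0, -0.1]
opening: 1.002
grip_force: 0.0
```

>>> {"method": "move_arm", "body": {
  "moves": [-0.228,-0.275,-0.06,0,-0.228,-0.275,-0.06,0,-0.228,-0.275,-0.06,0,-0.228,-0.275,-0.06,0,-0.228,-0.275,-0.06,0,0,0,0,0,0,0,0,0]
}}

```text
t: 2.02
eef_pos: [501.2, 69.3, 322.3]
tcp_rot: [3.141, -0.001, 3.029]
ft_force: [0.1, 0.3, 0.0]
opening: 0.996
grip_force: 0.0
```

```bash
python3 - <<'E'
from h import *
s=monitor.state(); print(s['t'],s['eef_pos'],s['tcp_rot'])
i=viewer.camera_info("wrist"); im=viewer.read_camera("wrist"); save("w1",im); np.save("w1.npy",P(i))
E
```

```text
2.025 [501.15226468  69.31546355 322.2661781 ] [ 3.14141124e+00 -8.51236524e-04  3.02895383e+00]
```

>>> {"method": "move_arm", "body": {
  "moves": [-0.1,-0.4,-0.1,0,-0.1,-0.4,-0.1,0,-0.1,-0.4,0,0,0,0,0,0,0,0,0,0]
}}

```text
t: 2.7
eef_pos: [525.6, -111.3, 351.9]
tcp_rot: [3.141, -0.0, 3.03]
ft_force: [0.5, 0.2, 0.4]
opening: 1.002
grip_force: 0.0
```

```bash
python3 - <<'E'
from h import *
s=monitor.state(); print(s['t'],s['eef_pos'],s['tcp_rot'])
i=viewer.camera_info("wrist"); im=viewer.read_camera("wrist"); save("w2",im); np.save("w2.npy",P(i))
a=cv2.imread("pics/w1.png")[:,:,::-1];b=im
save("m2",np.hstack([cv2.resize(a,(400,300)),cv2.resize(b,(400,300))]))
E
```

```text
2.7 [ 525.57850576 -111.28609213  351.92080853] [ 3.14105151e+00 -4.71058290e-04  3.03031255e+00]
```

View pics/m2.png

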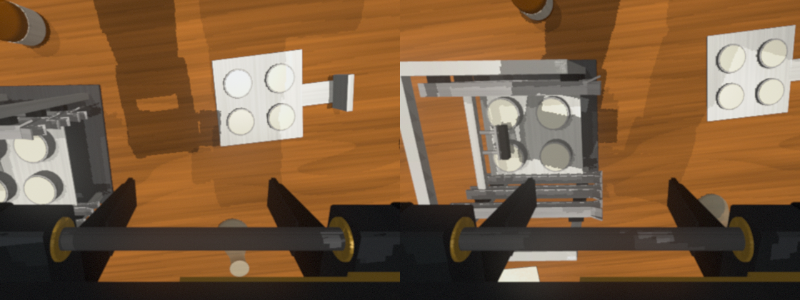

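Both views show the mouth: in w2 it runs along column 280 (full-size px), rows 105–300; in w1 it's around columns 70–150. I'll enlarge both.

```bash
python3 - <<'E'
from h import *
a=cv2.imread("pics/w1.png")[:,:,::-1].copy();b=cv2.imread("pics/w2.png")[:,:,::-1].copy()
c=lambda im,x,y: crop(im,x,y,133,200,400,600)
m=np.hstack([c(a,20,110),c(b,170,105)])
m=cv2.convertScaleAbs(m,alpha=1.4,beta=20)
save("m3",m)
E
```

```text
(no output)
```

View pics/m3.png

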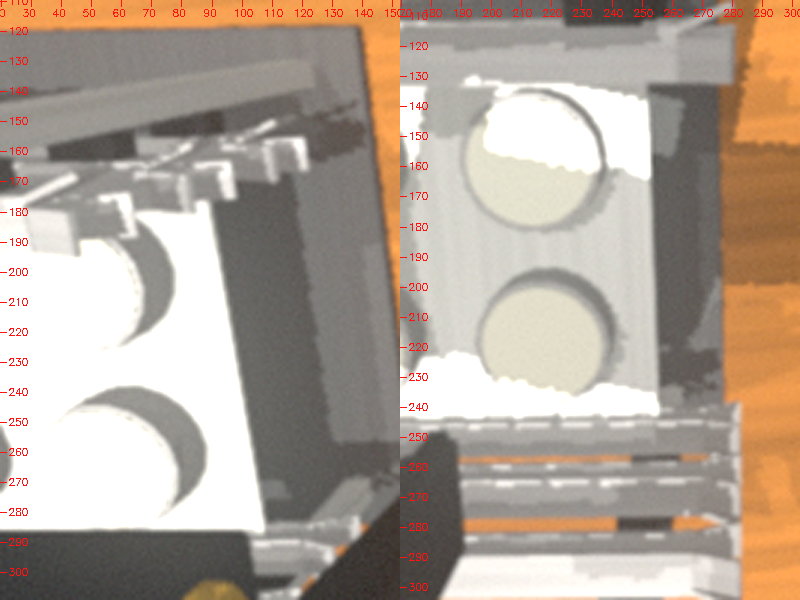

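```bash
python3 - <<'E'
from h import *
p1=np.load("w1.npy");p2=np.load("w2.npy");ps=P(viewer.camera_info("scene"));pd=P(viewer.camera_info("side"))
A=lambda u,v:np.array([u/3+20-.5,v/3+110-.5]); B=lambda u,v:np.array([(u-400)/3+170-.5,v/3+105-.5])
# parked front edge: plane from each view
def plane(p,a,b): return np.cross(np.append(a,1),np.append(b,1))@p
l1=plane(p1,A(212,208),A(264,530)); l2=plane(p2,B(651,90),B(658,413))
for x in (470,540,600):
    M=np.array([l1[1:3],l2[1:3]]); print(x,np.linalg.solve(M,-(np.array([l1[0],l2[0]])*x+np.array([l1[3],l2[3]]))).round(1))
# where left-rail ends in w1 lie for guesses of z
for n,uv,z in [('t0',(75,205),185),('t1',(130,195),185),('m0',(185,175),130),('m1',(232,165),130),('l0',(275,145),75),('l1',(305,140),75)]:
    print(n,[onz(p1,A(*uv),zz).round(0).tolist() for zz in (z-20,z,z+20)])
E
```

```text
470 [-136.4  104.1]
540 [-144.4  103.1]
600 [-151.3  102.4]
t0 [[460.0, -144.0], [458.0, -131.0], [455.0, -117.0]]
t1 [[459.0, -127.0], [457.0, -114.0], [454.0, -102.0]]
m0 [[461.0, -140.0], [459.0, -128.0], [457.0, -117.0]]
m1 [[459.0, -122.0], [457.0, -112.0], [455.0, -101.0]]
l0 [[459.0, -132.0], [457.0, -123.0], [455.0, -113.0]]
l1 [[458.0, -120.0], [457.0, -111.0], [455.0, -102.0]]
```

```bash
cat > ov.py <<'E'
from h import *
def R(yaw,c,X): # rack point -> world
    x,y,z=X; return np.array([c[0]+x*np.cos(yaw)-y*np.sin(yaw),c[1]+x*np.sin(yaw)+y*np.cos(yaw),c[2]+z])
def panel(im,p,x0,y0,w,h,yaw,c):
    m=crop(im,x0,y0,w,h); k=400/w
    m=cv2.convertScaleAbs(m,alpha=1.3,beta=15)
    L=lambda X:tuple(int(v) for v in (proj(p,R(yaw,c,X))-[x0-.5,y0-.5])*k*8)
    for dz,col in ((55,(255,0,0)),(0,(0,255,0)),(-55,(0,80,255))):
        for s in (-1,1):
            for a,b in [((0,71,0),(60,71,0)),((0,71,0),(0,83,0)),((0,83,0),(0,83,10)),((0,83,10),(0,71,10)),((0,83,10),(-15,89,10)),((0,83,0),(-15,89,0)),((0,71,10),(60,71,10))]:
                f=lambda q:L((q[0],s*q[1],q[2]+dz))
                cv2.line(m,f(a),f(b),col,1,cv2.LINE_AA,3)
    return m
E
python3 - <<'E'
from ov import *
ld=lambda n:cv2.imread(f"pics/{n}.png")[:,:,::-1].copy()
yaw=-np.pi/2-0.112; c=(536.5,-115,154)
ps=P(viewer.camera_info("scene"));pd=P(viewer.camera_info("side"))
m=np.vstack([np.hstack([panel(ld("w2"),np.load("w2.npy"),190,235,100,75,yaw,c),panel(ld("w1"),np.load("w1.npy"),30,140,100,75,yaw,c)]),
 np.hstack([panel(ld("scene0"),ps,105,170,100,75,yaw,c),panel(ld("side0"),pd,255,240,120,90,yaw,c)])])
save("m4",m)
E
```

```text
(no output)
```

View pics/m4.png

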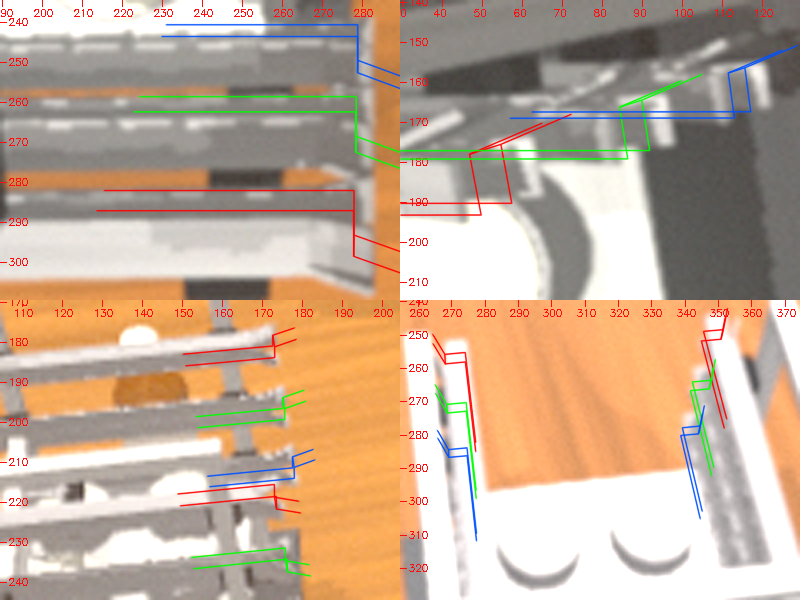

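The model overlay fits within a few px: lateral centre is about 536 at y = −130, and the flare tips end about 15 mm further in than I had drawn. I'll refine the height and yaw from the parked sheet's front edge in three views.

```bash
python3 - <<'E'
from h import *
from scipy.optimize import least_squares
p1=np.load("w1.npy");p2=np.load("w2.npy");pd=P(viewer.camera_info("side"))
def snap(n,p,a,b,N=25,r=4):
    g=cv2.cvtColor(cv2.imread(f"pics/{n}.png"),cv2.COLOR_BGR2GRAY).astype(np.float32)
    a,b=np.array(a),np.array(b);t=(b-a)/np.linalg.norm(b-a);nn=np.array([-t[1],t[0]]);out=[]
    s=np.arange(-r,r+.01,.25)
    for f in np.linspace(.06,.94,N):
        q=a+f*(b-a);l=cv2.remap(g,(q[0]+s*nn[0])[None].astype(np.float32),(q[1]+s*nn[1])[None].astype(np.float32),1)[0]
        d=np.abs(np.gradient(cv2.GaussianBlur(l[None],(9,1),1.5)[0])); i=d.argmax()
        if d[i]>3 and 2<i<len(s)-3: out.append(q+s[i]*nn)
    return p,np.array(out)
A=lambda u,v:(u/3+20-.5,v/3+110-.5); B=lambda u,v:((u-400)/3+170-.5,v/3+105-.5)
obs=[snap("w1",p1,A(215,225),A(262,515)),snap("w2",p2,B(653,185),B(657,380)),snap("side0",pd,(284,296.7),(339,290.2))]
def res(th,sub):
    y0,z,k=th;r=[]
    for i in sub:
        p,o=obs[i]; a=proj(p,(470,y0-k*(-66),z));b=proj(p,(600,y0-k*64,z));t=(b-a)/np.linalg.norm(b-a)
        e=o-a; r.append((e[:,0]*t[1]-e[:,1]*t[0])/np.sqrt(len(o)))
    return np.concatenate(r)
for sub in ((0,1),(0,2),(1,2),(0,1,2)):
    s=least_squares(res,(-144,103,.11),args=(sub,),loss='soft_l1',x_scale=(1,1,.01)); print(sub,s.x.round(3),[len(o[1]) for o in obs],round(s.cost,3))
E
```

```text
(0, 1) [-1.44590e+02  1.02813e+02  9.90000e-02] [25, 25, 25] 0.034
(0, 2) [-1.44297e+02  1.03350e+02  9.80000e-02] [25, 25, 25] 0.03
(1, 2) [-1.44517e+02  1.03767e+02  9.80000e-02] [25, 25, 25] 0.037
(0, 1, 2) [-1.44429e+02  1.03226e+02  9.90000e-02] [25, 25, 25] 0.061
```

>>> {"method": "move_arm", "body": {
  "moves": [0,0,0,-0.071,0.034,0.32,0.172,0,0.034,0.32,0.172,0,0.034,0.32,0.172,0,0.034,0.32,0.172,0,0.034,0.32,0.172,0,0.034,0.32,0.172,0,0.034,0.32,0.172,0,0.034,0.32,0.172,0,0.034,0.32,0.172,0],
  "claw": 80
}}

```text
t: 4.0
eef_pos: [478.4, 322.7, 119.5]
tcp_rot: [3.141, 0.001, -3.139]
ft_force: [0.4, 0.4, 0.2]
opening: 0.841
grip_force: 0.0
```

>>> {"method": "move_arm", "body": {
  "moves": [0,0,0,0,0,0,0,0]
}}

```text
t: 4.25
eef_pos: [479.2, 320.3, 120.3]
tcp_rot: [3.142, 0.0, -3.14]
ft_force: [-0.1, -0.1, -0.5]
opening: 0.846
grip_force: 0.0
```

```bash
python3 - <<'E'
from h import *
s=monitor.state(); print(s['t'],s['eef_pos'],s['tcp_rot'])
i=viewer.camera_info("wrist"); im=viewer.read_camera("wrist"); save("w3",im); np.save("w3.npy",P(i))
# handle top corners expected, tray (479.3,320)
for X in [(449.3,315,55),(449.3,325,55),(509.3,315,55),(509.3,325,55),(459,260,4),(399,260,4),(559,260,4)]: print(X,proj(P(i),X).round(1))
save("w3c",crop(im,80,20,400,300,800,600,20))
E
```

```text
4.25 [479.24188674 320.32362817 120.25938209] [ 3.14158787e+00  7.16018853e-05 -3.13970429e+00]
(449.3, 315, 55) [271.9 184.5]
(449.3, 325, 55) [287.  184.5]
(509.3, 315, 55) [272.5 266.9]
(509.3, 325, 55) [286.5 266.9]
(459, 260, 4) [205.6 182.6]
(399, 260, 4) [200.9 105.1]
(559, 260, 4) [212.4 293.2]
```

View pics/w3c.png

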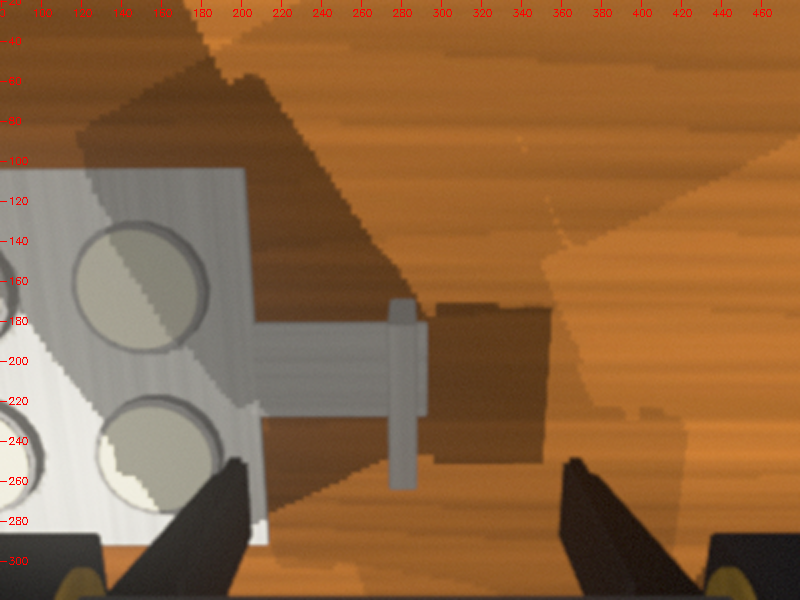

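The handle's top face spans columns 274.5–288.5 and rows 182–265, about 1 mm from where I predicted, and aligned with the tool. I'll descend and grip.

>>> {"method": "move_arm", "body": {
  "moves": [0.003,0.006,0.25,0,0,0,0.25,0,0,0,0.188,0,0,0,0,0,0,0,0,0]
}}

```text
t: 4.92
eef_pos: [480.5, 320.3, 18.2]
tcp_rot: [3.141, 0.002, 3.14]
ft_force: [-0.2, 0.3, 0.2]
opening: 0.842
grip_force: 0.0
```

>>> {"method": "move_arm", "body": {
  "moves": [0,0,0,0,0,0,0,0,0,0,0,0,0,0,0,0,0,0,0,0],
  "claw": 0
}}

```text
t: 5.55
eef_pos: [479.7, 320.5, 16.7]
tcp_rot: [3.142, -0.0, 3.141]
ft_force: [-0.7, -0.8, -1.0]
opening: 0.375
grip_force: 0.0
```

>>> {"method": "move_arm", "body": {
  "moves": [0,0,0,0,0,0,0,0,0,0,0,0,0,0,0,0,0,0,0,0]
}}

```text
t: 6.18
eef_pos: [479.7, 320.4, 16.7]
tcp_rot: [3.142, -0.0, 3.141]
ft_force: [0.3, -0.1, -0.5]
opening: 0.105
grip_force: 30.0
```

Gripped at 10 mm. I'll lift, align the yaw and move to a position in front of the mouth.

>>> {"method": "move_arm", "body": {
  "moves": [0,0,-0.15,0,0,0,-0.3,0,0,0,-0.35,0,0,0,-0.25,0,-0.114,-0.243,0,0,-0.114,-0.243,0,0,-0.114,-0.243,0,0,-0.114,-0.243,0,0,-0.111,-0.241,0,0,0,0,0,0.068]
}}

```text
t: 7.42
eef_pos: [565.4, 136.2, 173.8]
tcp_rot: [3.142, -0.0, 3.029]
ft_force: [-0.5, -0.0, -3.7]
opening: 0.106
grip_force: 30.0
```

>>> {"method": "move_arm", "body": {
  "moves": [0,0,0,0,0,0,0,0,0,0,0,0]
}}

```text
t: 7.8
eef_pos: [564.5, 139.0, 174.2]
tcp_rot: [3.141, -0.0, 3.036]
ft_force: [-0.0, 0.4, -3.7]
opening: 0.105
grip_force: 30.0
```

```bash
python3 - <<'E'
from ov import *
s=monitor.state(); print(s['t'],s['eef_pos'],s['tcp_rot'],s['ft_force'])
A=viewer.read_camera("scene");B=viewer.read_camera("side");W=viewer.read_camera("wrist");save("scene1",A);save("side1",B);save("w4",W);np.save("w4.npy",P(viewer.camera_info("wrist")))
ps=P(viewer.camera_info("scene"));pd=P(viewer.camera_info("side"))
yaw=-np.pi/2-0.107; c=(535.8,-130,154)
m=np.vstack([np.hstack([panel(A,ps,115,140,120,90,yaw,c),crop(A,190,145,100,75)]),
 np.hstack([panel(B,pd,240,200,140,105,yaw,c),crop(B,240,180,120,90)])])
save("m5",m)
E
```

```text
7.8 [564.49288521 138.95294186 174.18025798] [ 3.14145519e+00 -1.31870850e-05  3.03632501e+00] [-0.00827833  0.37028214 -3.73052744]
```

View pics/m5.png

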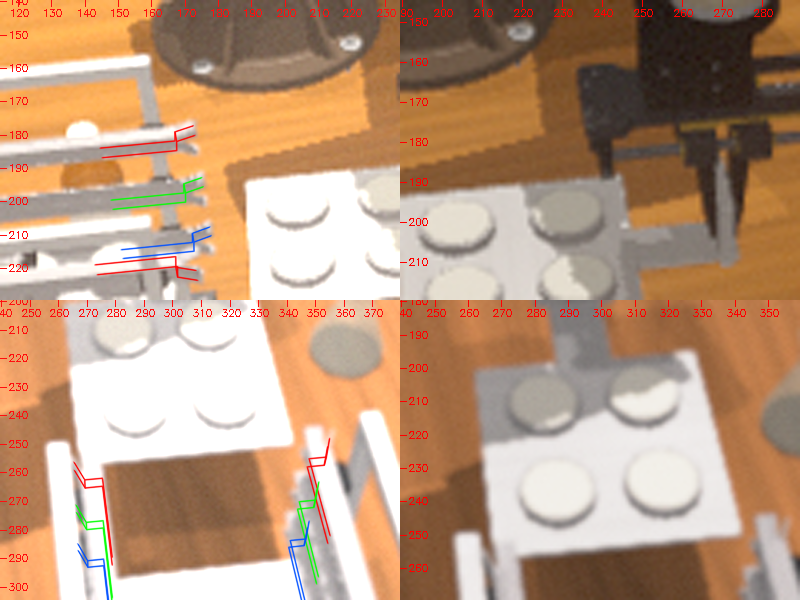

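```bash
cat > fit.py <<'E'
from h import *
from scipy.optimize import least_squares
from scipy.spatial.transform import Rotation as Ro
def prof(g,a,b,r=6,N=30):
    a,b=np.array(a),np.array(b);t=(b-a)/np.linalg.norm(b-a);nn=np.array([-t[1],t[0]]);s=np.arange(-r,r+.01,.25)
    q=a+np.linspace(.1,.9,N)[:,None]*(b-a); X=q[:,None]+s[None,:,None]*nn
    return s,nn,q,cv2.remap(g,X[...,0].astype(np.float32),X[...,1].astype(np.float32),1)
def world(th,X): return Ro.from_euler('xyz',th[3:6]).apply(X)+th[:3]
# sheet edges in tray axes: lead, left(+y), right(-y), outward normals
E=[((220,-80),(220,80),(1,0)),((60,80),(220,80),(0,1)),((60,-80),(220,-80),(0,-1)),((60,-80),(60,-25),(-1,0)),((60,25),(60,80),(-1,0))]
def fit(cams,th0,iters=4,r=5):
    """cams: list of (P, gray, skip edges); th: tray origin, [roll,pitch,yaw]"""
    th=np.array(th0,float)
    for _ in range(iters):
        ob=[]
        for p,g,sk in cams:
            C=-np.linalg.solve(p[:,:3],p[:,3])
            for i,(a,b,n) in enumerate(E):
                if i in sk: continue
                nw=Ro.from_euler('xyz',th[3:6]).apply((*n,0)); mid=world(th,np.array([(a[0]+b[0])/2,(a[1]+b[1])/2,2]))
                z=0 if nw@(C-mid)>0 else 4
                A=proj(p,world(th,np.array([*a,z])));B=proj(p,world(th,np.array([*b,z])))
                s,nn,q,l=prof(g,A,B,r)
                d=np.abs(np.gradient(cv2.GaussianBlur(l,(9,1),1.5),axis=1)); j=d.argmax(1); ok=(d.max(1)>3)&(j>2)&(j<len(s)-3)
                ob.append((p,a,b,z,(q+s[j][:,None]*nn)[ok]))
        def res(t):
            out=[]
            for p,a,b,z,o in ob:
                A=proj(p,world(t,np.array([*a,z])));B=proj(p,world(t,np.array([*b,z])));u=(B-A)/np.linalg.norm(B-A);e=o-A
                out.append(e[:,0]*u[1]-e[:,1]*u[0])
            return np.concatenate(out+[(t[3:5]-0)*[10,10]])
        th=least_squares(res,th,loss='soft_l1',f_scale=.5,x_scale=(1,1,1,.01,.01,.01)).x
    return th,np.median(np.abs(res(th))),len(res(th))
def gray(n): return cv2.cvtColor(cv2.imread(f"pics/{n}.png"),cv2.COLOR_BGR2GRAY).astype(np.float32)
E
python3 - <<'E'
from fit import *
ps=P(viewer.camera_info("scene"));pd=P(viewer.camera_info("side"))
th0=(564.5,139,157,0,0,-np.pi/2-.107)
for cams in ([(ps,gray("scene1"),(4,)),(pd,gray("side1"),())],):
    th,e,n=fit(cams,th0); print(th.round(4),'yaw+pi/2',th[5]+np.pi/2,e,n,'edge',world(th,np.array([220,0,0])).round(1))
th,e,n=fit([(ps,gray("scene0"),()),(pd,gray("side0"),())],(479,320,0,0,0,-np.pi/2)); print('start',th.round(4),e,n)
p1=np.load("w1.npy");p2=np.load("w2.npy")
for n,p,a,b in [("w1",p1,(91,184.5),(106.8,281)),("w2",p2,(254,166),(255.2,231)),("side0",pd,(284,296.7),(339,290.2))]:
    s,nn,q,l=prof(gray(n),a,b); print(n,nn.round(2),np.median(l,0)[::2].astype(int))
E
```

```text
[ 5.635457e+02  1.396670e+02  1.573409e+02  1.820000e-02 -1.190000e-02
 -1.680100e+00] yaw+pi/2 -0.109299964432918 0.2376580929966441 232 edge [539.5 -79.  159.9]
start [ 4.793263e+02  3.200208e+02  1.797600e+00  1.890000e-02 -4.700000e-03
 -1.573300e+00] 0.25015233407059645 302
w1 [-0.99  0.16] [ 59  59  59  59  59  59  59  59  61  66  77  95 117 146 172 191 204 208
 210 210 209 207 207 207 208]
w2 [-1.    0.02] [ 53  53  53  53  53  53  53  53  53  54  58  66  83 103 117 129 134 137
 137 136 136 135 136 136 137]
side0 [0.12 0.99] [129 130 130 129 129 130 129 130 130 132 137 150 167 192 214 225 232 234
 235 234 233 234 236 237 237]
```

The fit puts the tray yaw about right, with the edge 50 mm short of the mouth, 1–2 mm off centre toward −x, and the underside at 157.5. I'll trim the lateral position and height and approach the flare.

>>> {"method": "move_arm", "body": {
  "moves": [-0.01,0,-0.008,0,0,-0.07,0,0,0,-0.07,0,0,0,-0.04,0,0,0,0,0,0]
}}

```text
t: 8.57
eef_pos: [563.2, 110.8, 175.5]
tcp_rot: [3.141, 0.0, 3.033]
ft_force: [0.4, -0.2, -2.2]
opening: 0.104
grip_force: 30.0
```

```bash
python3 - <<'E'
from ov import *
s=monitor.state(); print(s['t'],s['eef_pos'],s['tcp_rot'],s['ft_force'])
A=viewer.read_camera("scene");B=viewer.read_camera("side");save("scene2",A);save("side2",B)
m=np.vstack([np.hstack([crop(A,150,170,80,60),crop(A,150,215,80,60)]),np.hstack([crop(B,250,230,64,48),crop(B,310,220,64,48)])])
save("m6",m)
E
```

```text
8.575 [563.24963936 110.79871484 175.45601351] [3.14149785e+00 1.82653304e-05 3.03334598e+00] [ 0.37431212 -0.15624392 -2.17286834]
```

View pics/m6.png

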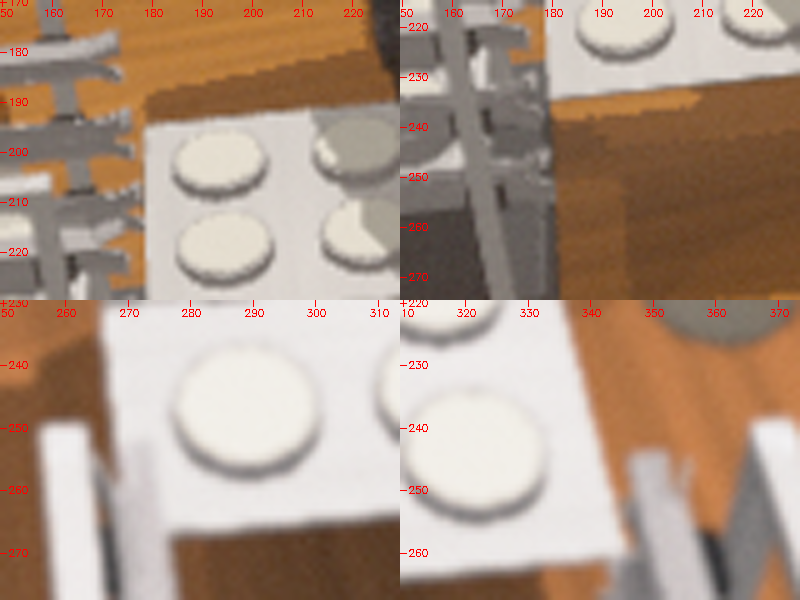

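```bash
python3 - <<'E'
from fit import *
p1=np.load("w1.npy");ps=P(viewer.camera_info("scene"));pd=P(viewer.camera_info("side"))
A=lambda u,v:(u/3+20-.5,v/3+110-.5)
for n,w,s in [('top',(102,221),(173.5,180.8)),('mid',(208,187),(175.9,196.5)),('low',(290,160),(177.2,211.3))]:
    print(n,[np.round(v,1) for v in tri([p1,ps],[A(*w),s])])
th,e,n=fit([(ps,gray("scene2"),(4,)),(pd,gray("side2"),(1,))],(562.5,111,158,0,0,-np.pi/2-.107))
print(th.round(4),e,n,'edge',world(th,np.array([220,0,0])).round(1),'far mid corner',world(th,np.array([220,-80,2])).round(1))
# single-view check: slide tray far-lead corner pixel vs fork
c=world(th,np.array([220,-77,2])); print(proj(ps,c))
E
```

```text
top [array([ 459.4, -104.7,  214. ]), np.float64(0.6)]
mid [array([ 460.3, -105.1,  159.2]), np.float64(0.6)]
low [array([ 460. , -106.9,  103.6]), np.float64(2.2)]
[ 5.621130e+02  1.117103e+02  1.571505e+02  1.650000e-02 -1.830000e-02
 -1.685500e+00] 0.25046291169100826 207 edge [ 536.9 -106.8  161.2] far mid corner [457.4 -97.6 161.9]
[178.25334783 195.31682237]
```

The triangulated rail fork ends put the groove middle at z ≈ 159 (bearing ≈ 154), and the tray is centred within about 1 mm. I'll lower 0.7 mm and creep in, watching the force.

>>> {"method": "move_arm", "body": {
  "moves": [0,-0.02,0.005,0,0,-0.02,0,0,0,-0.02,0,0,0,0,0,0]
}}

```text
t: 9.18
eef_pos: [562.3, 102.3, 174.7]
tcp_rot: [3.142, 0.0, 3.034]
ft_force: [-0.3, -0.1, -2.2]
opening: 0.109
grip_force: 30.0
```

>>> {"method": "move_arm", "body": {
  "moves": [0,-0.013,0,0,0,-0.013,0,0,0,0,0,0]
}}

```text
t: 9.55
eef_pos: [561.9, 98.5, 174.7]
tcp_rot: [3.141, 0.0, 3.034]
ft_force: [-0.1, -0.5, -3.1]
opening: 0.105
grip_force: 30.0
```

>>> {"method": "move_arm", "body": {
  "moves": [0,-0.013,0,0,0,-0.013,0,0,0,0,0,0]
}}

```text
t: 9.93
eef_pos: [561.5, 94.6, 174.7]
tcp_rot: [3.141, -0.0, 3.034]
ft_force: [0.9, -0.3, -2.8]
opening: 0.104
grip_force: 30.0
```

>>> {"method": "move_arm", "body": {
  "moves": [0,-0.013,0,0,0,-0.013,0,0,0,0,0,0]
}}

```text
t: 10.3
eef_pos: [561.0, 90.7, 174.6]
tcp_rot: [3.142, -0.0, 3.034]
ft_force: [-0.3, -0.1, -2.6]
opening: 0.104
grip_force: 30.0
```

>>> {"method": "move_arm", "body": {
  "moves": [0,-0.013,0,0,0,-0.013,0,0,0,0,0,0]
}}

```text
t: 10.68
eef_pos: [560.6, 86.9, 174.7]
tcp_rot: [3.142, 0.0, 3.034]
ft_force: [-0.1, 0.5, -2.6]
opening: 0.101
grip_force: 30.0
```

>>> {"method": "move_arm", "body": {
  "moves": [0,-0.013,0,0,0,-0.013,0,0,0,-0.013,0,0,0,-0.013,0,0,0,0,0,0]
}}

```text
t: 11.3
eef_pos: [559.8, 79.1, 174.6]
tcp_rot: [3.142, -0.0, 3.034]
ft_force: [0.6, 0.3, -2.4]
opening: 0.101
grip_force: 30.0
```

>>> {"method": "move_arm", "body": {
  "moves": [0,-0.013,0,0,0,-0.013,0,0,0,-0.013,0,0,0,-0.013,0,0,0,0,0,0]
}}

```text
t: 11.92
eef_pos: [559.0, 71.3, 174.7]
tcp_rot: [3.141, 0.0, 3.034]
ft_force: [-0.9, 0.6, -1.8]
opening: 0.103
grip_force: 30.0
```

>>> {"method": "move_arm", "body": {
  "moves": [0,-0.013,0,0,0,-0.013,0,0,0,-0.013,0,0,0,-0.013,0,0,0,0,0,0]
}}

```text
t: 12.55
eef_pos: [558.1, 63.6, 174.6]
tcp_rot: [3.141, -0.0, 3.034]
ft_force: [0.2, -0.2, -3.3]
opening: 0.106
grip_force: 30.0
```

Entered by about 27 mm with no force. Continuing freely to about 100 mm.

>>> {"method": "move_arm", "body": {
  "moves": [0,-0.02,0,0,0,-0.02,0,0,0,-0.02,0,0,0,-0.02,0,0,0,-0.02,0,0,0,0,0,0]
}}

```text
t: 13.3
eef_pos: [556.5, 48.6, 174.6]
tcp_rot: [3.141, 0.0, 3.034]
ft_force: [-0.4, 0.6, -2.0]
opening: 0.106
grip_force: 30.0
```

>>> {"method": "move_arm", "body": {
  "moves": [0,-0.02,0,0,0,-0.02,0,0,0,-0.02,0,0,0,-0.02,0,0,0,-0.02,0,0,0,0,0,0]
}}

```text
t: 14.05
eef_pos: [554.9, 33.7, 174.6]
tcp_rot: [3.142, 0.0, 3.034]
ft_force: [0.3, 0.6, -3.0]
opening: 0.106
grip_force: 30.0
```

>>> {"method": "move_arm", "body": {
  "moves": [0,-0.02,0,0,0,-0.02,0,0,0,-0.02,0,0,0,-0.02,0,0,0,-0.02,0,0,0,0,0,0]
}}

```text
t: 14.8
eef_pos: [553.3, 18.8, 174.6]
tcp_rot: [3.142, -0.0, 3.034]
ft_force: [0.3, 0.6, -2.6]
opening: 0.105
grip_force: 30.0
```

>>> {"method": "move_arm", "body": {
  "moves": [0,-0.02,0,0,0,-0.02,0,0,0,-0.02,0,0,0,-0.02,0,0,0,-0.02,0,0,0,0,0,0]
}}

```text
t: 15.55
eef_pos: [551.7, 3.9, 174.6]
tcp_rot: [3.142, 0.0, 3.034]
ft_force: [-1.0, -0.2, -2.0]
opening: 0.106
grip_force: 30.0
```

>>> {"method": "move_arm", "body": {
  "moves": [0,-0.02,0,0,0,-0.02,0,0,0,-0.02,0,0,0,-0.02,0,0,0,0,0,0]
}}

```text
t: 16.18
eef_pos: [550.4, -8.1, 174.6]
tcp_rot: [3.142, -0.0, 3.034]
ft_force: [-0.0, 0.1, -2.2]
opening: 0.106
grip_force: 30.0
```

```bash
python3 - <<'E'
from h import *
F=[]
for k in range(6):
    viewer.read_camera("side"); s=monitor.state(); F.append(np.r_[s['ft_force'],s['moment'],s['eef_pos']])
print(s['t'],np.mean(F,0).round(2),np.std(F,0).round(2))
E
```

```text
16.475 [ 1.1000e-01  2.4000e-01 -2.9200e+00  3.0000e-01 -6.0000e-02  2.0000e-02
  5.5042e+02 -7.8400e+00  1.7464e+02] [0.5  0.35 0.53 0.03 0.03 0.03 0.01 0.07 0.01]
```

>>> {"method": "move_arm", "body": {
  "moves": [0,-0.013,0,0,0,-0.013,0,0,0,-0.013,0,0,0,-0.013,0,0,0,0,0,0]
}}

```text
t: 17.1
eef_pos: [549.6, -15.8, 174.6]
tcp_rot: [3.142, 0.0, 3.034]
ft_force: [0.0, -0.4, -2.7]
opening: 0.1
grip_force: 30.0
```

>>> {"method": "move_arm", "body": {
  "moves": [0,-0.013,0,0,0,-0.013,0,0,0,-0.013,0,0,0,0,0,0]
}}

```text
t: 17.6
eef_pos: [549.0, -21.6, 174.7]
tcp_rot: [3.142, 0.0, 3.034]
ft_force: [-0.3, -0.4, -3.0]
opening: 0.107
grip_force: 30.0
```

>>> {"method": "move_arm", "body": {
  "moves": [0,-0.013,0,0,0,-0.013,0,0,0,0,0,0]
}}

```text
t: 17.98
eef_pos: [548.5, -25.4, 174.6]
tcp_rot: [3.142, 0.0, 3.034]
ft_force: [0.8, 0.1, -2.7]
opening: 0.103
grip_force: 30.0
```

>>> {"method": "move_arm", "body": {
  "moves": [0,-0.013,0,0,0,-0.013,0,0,0,0,0,0]
}}

```text
t: 18.35
eef_pos: [548.1, -29.3, 174.7]
tcp_rot: [3.142, 0.0, 3.034]
ft_force: [0.0, 0.0, -3.1]
opening: 0.102
grip_force: 30.0
```

>>> {"method": "move_arm", "body": {
  "moves": [0,-0.013,0,0,0,-0.013,0,0,0,0,0,0]
}}

```text
t: 18.73
eef_pos: [547.7, -32.8, 174.7]
tcp_rot: [3.141, 0.0, 3.034]
ft_force: [-0.7, 4.8, -2.1]
opening: 0.101
grip_force: 30.0
```

>>> {"method": "move_arm", "body": {
  "moves": [0,-0.013,0,0,0,-0.013,0,0,0,0,0,0]
}}

```text
t: 19.1
eef_pos: [547.3, -36.7, 174.6]
tcp_rot: [3.141, -0.0, 3.034]
ft_force: [-1.0, 4.3, -2.0]
opening: 0.103
grip_force: 30.0
```

The stop was touched near y ≈ −31 (about 4.8 N) and is sliding. Home is expected near y ≈ −43 to −45, so I'll take smaller steps.

>>> {"method": "move_arm", "body": {
  "moves": [0,-0.013,0,0,0,-0.007,0,0,0,0,0,0]
}}

```text
t: 19.48
eef_pos: [547.0, -39.8, 174.6]
tcp_rot: [3.141, -0.0, 3.034]
ft_force: [0.2, 4.5, -1.9]
opening: 0.103
grip_force: 30.0
```

>>> {"method": "move_arm", "body": {
  "moves": [0,-0.008,0,0,0,0,0,0]
}}

```text
t: 19.73
eef_pos: [546.8, -41.0, 174.6]
tcp_rot: [3.141, -0.0, 3.034]
ft_force: [0.7, 5.6, -2.4]
opening: 0.105
grip_force: 30.0
```

>>> {"method": "move_arm", "body": {
  "moves": [0,-0.007,0,0,0,0,0,0]
}}

```text
t: 19.98
eef_pos: [546.7, -42.1, 174.6]
tcp_rot: [3.141, -0.0, 3.034]
ft_force: [0.4, 4.9, -2.1]
opening: 0.1
grip_force: 30.0
```

>>> {"method": "move_arm", "body": {
  "moves": [0,-0.007,0,0,0,0,0,0]
}}

```text
t: 20.23
eef_pos: [546.6, -43.1, 174.6]
tcp_rot: [3.141, 0.0, 3.034]
ft_force: [1.0, 5.8, -2.0]
opening: 0.103
grip_force: 30.0
```

>>> {"method": "move_arm", "body": {
  "moves": [0,-0.005,0,0,0,0,0,0]
}}

```text
t: 20.48
eef_pos: [546.5, -43.5, 174.7]
tcp_rot: [3.141, -0.0, 3.034]
ft_force: [0.4, 7.1, -2.8]
opening: 0.105
grip_force: 30.0
```

>>> {"method": "move_arm", "body": {
  "moves": [0,-0.005,0,0,0,0,0,0]
}}

```text
t: 20.72
eef_pos: [546.5, -44.0, 174.7]
tcp_rot: [3.141, 0.0, 3.034]
ft_force: [0.8, 9.3, -0.3]
opening: 0.102
grip_force: 30.0
```

>>> {"method": "move_arm", "body": {
  "moves": [0,-0.004,0,0,0,0,0,0]
}}

```text
t: 20.98
eef_pos: [546.5, -44.4, 174.8]
tcp_rot: [3.14, 0.0, 3.034]
ft_force: [0.7, 12.1, -0.3]
opening: 0.103
grip_force: 30.0
```

The force is climbing at about 5 N/mm to 12 N, so the stop is home. I'll back off to relieve the rubber, then lower onto the ledges by feel.

>>> {"method": "move_arm", "body": {
  "moves": [0,0.008,0,0,0,0.007,0,0,0,0,0,0]
}}

```text
t: 21.35
eef_pos: [546.6, -42.9, 174.6]
tcp_rot: [3.141, -0.0, 3.034]
ft_force: [-0.2, 4.2, -2.4]
opening: 0.103
grip_force: 30.0
```

>>> {"method": "move_arm", "body": {
  "moves": [0,0,0.007,0,0,0,0.007,0,0,0,0,0]
}}

```text
t: 21.72
eef_pos: [546.7, -43.1, 172.6]
tcp_rot: [3.142, 0.0, 3.034]
ft_force: [0.7, 6.4, -0.9]
opening: 0.1
grip_force: 30.0
```

>>> {"method": "move_arm", "body": {
  "moves": [0,0,0.005,0,0,0,0,0]
}}

```text
t: 21.98
eef_pos: [546.7, -43.1, 171.9]
tcp_rot: [3.142, 0.0, 3.034]
ft_force: [0.5, 5.2, -1.6]
opening: 0.103
grip_force: 30.0
```

>>> {"method": "move_arm", "body": {
  "moves": [0,0.007,0,0,0,0,0.004,0,0,0,0,0]
}}

```text
t: 22.35
eef_pos: [546.7, -42.2, 171.1]
tcp_rot: [-3.141, 0.0, 3.034]
ft_force: [0.5, 1.5, -2.1]
opening: 0.104
grip_force: 30.0
```

>>> {"method": "move_arm", "body": {
  "moves": [0,0,0.004,0,0,0,0,0]
}}

```text
t: 22.6
eef_pos: [546.8, -42.2, 170.9]
tcp_rot: [-3.141, 0.0, 3.034]
ft_force: [-0.7, 0.7, 2.1]
opening: 0.102
grip_force: 30.0
```

Resting at z = 170.9 with Fz +2. Releasing.

>>> {"method": "move_arm", "body": {
  "moves": [0,0,0,0,0,0,0,0,0,0,0,0,0,0,0,0],
  "claw": 50
}}

```text
t: 23.1
eef_pos: [546.8, -42.0, 170.6]
tcp_rot: [3.142, 0.0, 3.034]
ft_force: [-0.6, 0.4, 0.2]
opening: 0.467
grip_force: 0.0
```

>>> {"method": "move_arm", "body": {
  "moves": [0,0,-0.05,0,0,0,-0.15,0,0,0,-0.2,0,0,0,-0.3,0,0,0.2,-0.3,0,0,0.3,0,0,0,0,0,0]
}}

```text
t: 23.98
eef_pos: [554.7, 34.6, 321.6]
tcp_rot: [3.141, 0.001, 3.037]
ft_force: [-0.2, 0.2, 0.1]
opening: 0.526
grip_force: 0.0
```

```bash
python3 - <<'E'
from fit import *
s=monitor.state(); print(s['t'],s['eef_pos'],s['ft_force'],s['opening'])
A=viewer.read_camera("scene");B=viewer.read_camera("side");W=viewer.read_camera("wrist");save("scene3",A);save("side3",B);save("w5",W)
m=np.vstack([np.hstack([crop(A,95,150,160,120),crop(B,240,180,160,120)]),np.hstack([cv2.resize(W,(400,300)),crop(B,250,170,80,60)])])
save("m7",m)
ps=P(viewer.camera_info("scene"));pd=P(viewer.camera_info("side"))
print(proj(ps,(546.5,-42,209)),proj(pd,(546.5,-42,209)))
E
```

```text
23.975 [554.70841836  34.64538388 321.56442111] [-0.19230334  0.20407323  0.11930167] 0.5255813464152376
[201.47978293 198.22830611] [304.95259294 225.61764878]
```

View pics/m7.png

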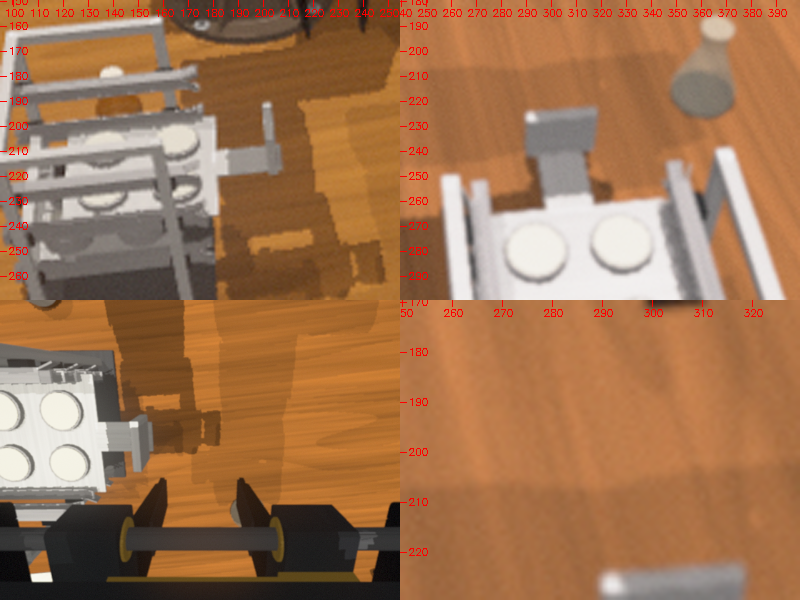

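The tray lies flat in the middle pair. In the side crop its handle top is at about (304,225), where I predicted it, and the gripper is clear. Handing in.

```bash
python3 -c "
from cell import order
print(order.job_done())"
```

```text
the job is handed in; nothing more can be done
None
```

I slid the tray into the middle rails until the force rose steadily to 12 N at the end of the back stop's roughly 12 mm travel. I then released it lying flat with the gripper clear and handed the job in at about 24 s; no verdict was returned.

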